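# Pin the shaker tray to its drive rod

## Robot

A 6-joint arm with a two-finger parallel gripper is mounted at the origin on the work surface. World frame = base frame: x ahead of the robot, y to its left, z up, the work surface at z = 0. Lengths are in m, angles in rad, forces in N, time in s.
With the tool pointing down it reaches from about 0.375 to 0.825 m from the base axis. Payload 5.5 kg.
Tool frame: the origin (TCP) lies midway between the tips of the shut fingers; the grasp point (between the pads) lies 19 mm behind it; z points along the fingers, x is the direction in which the jaws open and shut, and the axes are right-handed (so a half turn about z gives the same grasp; the last joint's range is limited). The gripper opens to 85 mm and grips with 20 to 120 N. Pads are 22 mm wide; open, the fingers measure 114 mm over their backs; the gripper's body (76 mm by 85 mm) begins 54 mm behind the grasp point. The pads swing forward as they close: fully open they stand 13 mm farther back than shut.
Start: joints at [1.252, 0.314, -0.047, 1.21, 0, 1.571], TCP at [0.188, 0.57, 0.231] pointing down, gripper open.
Joint ranges: [-2.67, 2.67], [-0.69, 1.73], [-1.03, 1.25], [-2.08, 2.16], [-1.42, 1.45], [-3.14, 3.14]. Speed limits (rad/s): [2.39, 2.39, 3.01, 3.14, 3.14, 3.14].

## Interface

Orientations are given as a rotation vector (axis times angle).
In Python, from bench import ctrl gives the robot as it stands.
- The arm moves only by the shell command python3 -m pendant 'ROWS'. ROWS is JSON, one flat list of numbers, 7 for each row, row after row: the turn, a rotation vector about the tool's x, y, z in rad, then the shift along the tool's x, y, z in cm, then the closure in counts, from 0 (fully open) to 255 (shut). A call has 1 to 10 rows; each row shifts and turns the pose as measured when the row begins, along the tool's axes as they then stand; what a row does not reach is not made up. A row lasts 1/12 s, in which the tool goes at most 41.7 mm and 7.16 degrees, less where a joint would pass 70% of its speed; a pose out of reach is approached as far as the arm can. A call with a gripper value outside its range is refused whole. The fingers move at their own pace and stop on an object; the grip force is fixed at half the most. Time passes only in rows, so rows that do not move let the fingers close. It gives the time, the measured TCP pose, the force and the opening at its end, in the units of the state.
- ctrl.state(): the state, without advancing time (a new reading comes with each control period).
- ctrl.get_image(name): name is "scene" or "side" or "wrist"; returns a dict with "pixels" (480x640x3 uint8, blue, green, red), "camera_matrix" (3x3 intrinsics, pixels), "origin" and "attitude" of the camera in the world. Camera axes: x right, y down, z forward; pixel columns grow to the right and rows downward; lengths in m; the calibration is good to about 2 mm. A picture is of the moment at which its call begins. There is no depth.
- ctrl.hand_in(): hands the job in, once; it reports no verdict.
The state is a dict: "t": time; "q": joint angles; "dq": joint speeds; "joint_efforts": joint torques, N m; "tcp_pos": TCP position; "eef_rot": TCP orientation; "ft_force": force on the tool from outside, world axes, zero at the start; "moment": the same for the moment, N m; "finger_gap": opening from 0.0 (shut) to 1.0 (fully open).
Only numpy, scipy, OpenCV 4.12 (cv2) and the standard library are available. Lean on these libraries where they do the work, as an engineer would, in place of code of your own. Each camera call takes 0.05 s, during which the arm holds its last target.

## Task

Couple the flask shaker's tray to its drive: swing the steel connecting rod fully home into the tray's yoke, then pass the blue-headed coupling pin down through both ears of the yoke and the rod's eye trapped between them, until its steel collar sits flat on the upper ear, and let go. The drive has stopped anywhere in its stroke, so find the eye by feel, easing the tray to and fro on the pin with light pressure; never force the pin or the shaker. Leave the red-headed transport pin in its block and the bottles, glassware and tools where they are.

Things in the scene. Friction and masses are not known exactly. Their poses are not given: they have to be found in the camera images.
- shaker: flask shaker, fixed to the bench, white base 240 x 600 mm, top 45 mm above the bench; origin on the bench below the middle of the yoke's travel; y = stroke, from the grey drive housing (y -310 to -145 mm, x -110 to 110, top 131 mm above the bench) to the aluminium tray with two clamped amber bottles (y 145 to 235 mm, 197 mm above the bench); z up. It never moves.
- tray (a joint): position (m) of the sliding tray along the shaker's y, -0.0095 to 0.0095, as left by the last user; also the shaker y of the yoke's pin hole, whose shaker x is always 0. It slides both ways with a drag of about 2.5 N, also when moved by a pin in its ear, and stays where it is left.
- yoke_hole (a point): centre of the pin hole at the top face of the upper ear of the tray's U-shaped steel yoke, 116 mm above the bench; axes as the shaker's. Two level ears 6 mm thick, 14 mm apart, holes 11.4 mm, in line, vertical; ears reach 17 mm to -x, 23 to +x, 18 to -y, 36 to +y from the hole. Open to -y (housing) and -x, closed at +x by a side plate. Moves with the tray.
- rod (a joint): angle (rad) of the steel connecting rod about its vertical pivot: 0 = home, along the shaker's y, stopped by the yoke's side plate with its eye on the line of the pin hole; positive = swung out towards the shaker's -x (to 0.95). Swings with about 1.5 N of drag at 100 mm from the pivot and stays where it is left.
- rod_pivot (a point): fixed point on the shaker, inside the housing, 103 mm above the bench (mid-height of the rod): the rod's pivot in mid stroke, at shaker x = 0, y = -170 mm. The true pivot sits on the hidden crank, which has stopped anywhere from 9 mm short of to 9 mm beyond this point along y; it is not measured and does not give when pushed.
- rod_home (a point): fixed point on the shaker: the centre of the rod's eye, 103 mm above the bench, with the rod home and the crank in mid stroke; the true eye lies up to 9 mm either way along y, under the upper ear. Rod: flat bar 16 mm wide, 8 mm thick, its sides free between 50 and 130 mm from the pivot; eye 170 mm from the pivot, 32 mm across, 10 mm thick (2 mm below the upper ear), hole 11.2 mm.
- pin_grip (a point): coupling pin, centre of its blue grip, an upright cylinder 22 mm across, 30 mm high (lowest 4 mm a steel collar; collar's underside 15 mm below this point). Shank below it 10 mm across, 40 mm long, the last 3 mm tapering to 7 mm. z up along the pin. About 60 g. Starts hanging upright in a 13 mm hole 45 mm deep in the pin block, collar on the block's top.
- lockpin_grip (a point): red transport-lock pin, centre of its red grip; the same size as the coupling pin but with a shank of 8 mm. Stands in the other hole of the block, 60 mm from the coupling pin. Not to be used.
- block: aluminium pin block fixed on the bench, 120 (x) x 50 (y) x 50 mm high; origin at the centre of its underside; holes at x = -30 and +30 mm.
- amber_big: amber glass bottle, 92 mm across, 200 mm high, red cap; origin at the centre of its underside. Stands behind the shaker.
- reagent: clear glass bottle, 66 mm across, 150 mm high, blue cap; origin at the centre of its underside.
- flask: volumetric flask with stopper, 72 mm across, 168 mm high; origin at the centre of its underside.
- vial_jar: small amber jar with white lid, 44 mm across, 70 mm high; origin at the centre of its underside.
- beaker: glass beaker, 72 mm across, 90 mm high; origin at the centre of its underside.
- driver: screwdriver with grey handle, 160 mm long, lying on the bench; origin under its middle.
- mixring: dark steel weight ring for flasks, 60 mm across, 12 mm high, lying flat; origin at the centre of its underside.

How it is judged:
By the outcome, as a careful person would: the job done as asked, in the order asked, and still so for the second after the job is handed in, with the robot touching nothing.
It also fails if it takes over 72 s, if anything falls off the work surface, if the arm or the gripper's body presses on something with over 40 N, if the wrist force passes 120 N, or if a joint passes its speed limit or range.

## Working session

There is one attempt and no reset: what is moved stays moved. The work goes in short steps, Python scripts to look and compute and a shell command to move; the robot and the scene stay as the last step left them, time stands still between calls to the robot, and variables do not carry over. Pictures are saved under pics/ and viewed, and the job is handed in when it is done.

```bash
ls; mkdir -p pics; python3 - <<'E'
from bench import ctrl
import cv2,numpy as np
np.set_printoptions(precision=4,suppress=True)
for n in ["scene","side","wrist"]:
    d=ctrl.get_image(n); cv2.imwrite(f"pics/{n}0.png",d["pixels"]); print(n,d["camera_matrix"],d["origin"],d["attitude"])
print(ctrl.state())
E
```

```text
pics
scene [[584.8031   0.     323.4865]
 [  0.     584.8031 240.601 ]
 [  0.       0.       1.    ]] [1.5597 0.7831 0.9397] [-1.0908 -2.1958  1.1883]
side [[441.2803   0.     321.0272]
 [  0.     441.2803 237.2367]
 [  0.       0.       1.    ]] [ 0.0589 -0.6832  0.9547] [-2.2789  0.7081 -0.2808]
wrist [[427.7437   0.     325.7099]
 [  0.     427.7437 237.9374]
 [  0.       0.       1.    ]] [0.1229 0.5929 0.3734] [2.3604 1.7064 0.2314]
{'t': 0.15, 'q': array([ 1.252 ,  0.3141, -0.0478,  1.2102, -0.    ,  1.5708]), 'dq': array([ 0.0017, -0.0041,  0.0022, -0.0004, -0.0005, -0.0005]), 'joint_efforts': array([ -0.0004, -54.0045,  34.006 ,   0.0133,  -0.0001,  -0.    ]), 'tcp_pos': array([0.1879, 0.5693, 0.2306]), 'eef_rot': array([ 2.5452,  1.8402, -0.0016]), 'ft_force': array([ 0.4133,  0.6326, -0.6045]), 'moment': array([-0.0102, -0.0011,  0.0175]), 'finger_gap': 1.0046531839334818}
```

View pics/scene0.png

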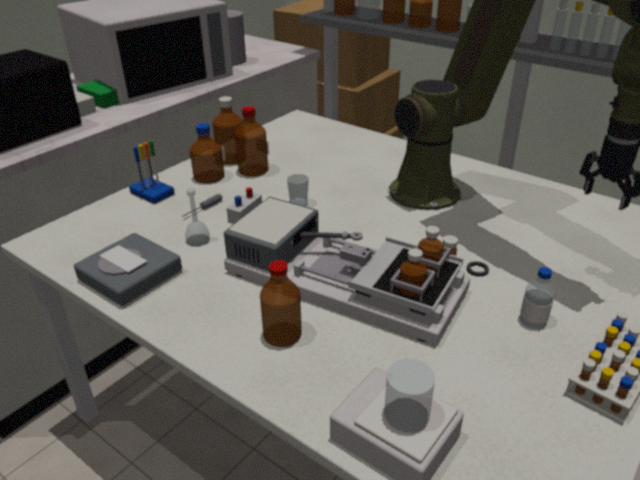

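View pics/side0.png

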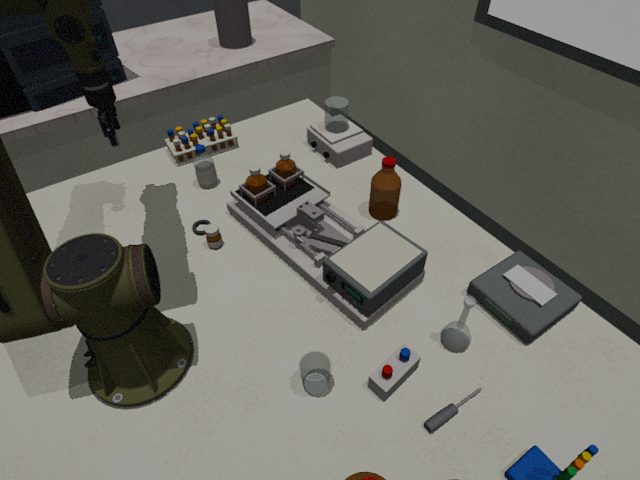

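View pics/wrist0.png

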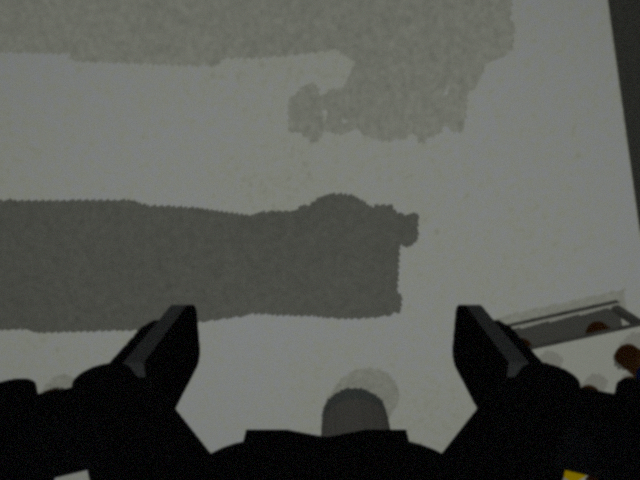

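The scene view shows the housing at (272,232), rod eye near (355,236) and yoke (352,258). The side view shows blue pin (405,354) and red (387,371). Next I zoom in and measure.

```bash
cat > h.py <<'E'
from bench import ctrl
import cv2,numpy as np
from scipy.spatial.transform import Rotation as R
np.set_printoptions(precision=4,suppress=True)
def cam(d): return np.array(d["camera_matrix"]),np.array(d["origin"]),R.from_rotvec(d["attitude"]).as_matrix()
def ray(d,u,v):
    K,o,A=cam(d); r=A@np.linalg.solve(K,[u,v,1.]); return o,r/np.linalg.norm(r)
def onplane(d,u,v,z):
    o,r=ray(d,u,v); return o+r*(z-o[2])/r[2]
def tri(*obs):
    M=np.zeros((3,3));b=np.zeros(3);
    L=[ray(*x) for x in obs]
    for o,r in L:
        P=np.eye(3)-np.outer(r,r); M+=P;b+=P@o
    p=np.linalg.solve(M,b); return p,[np.linalg.norm(np.cross(p-o,r)) for o,r in L]
def proj(d,p):
    K,o,A=cam(d); c=K@(A.T@(np.array(p)-o)); return c[:2]/c[2]
def crop(d,name,x0,y0,x1,y1,s): cv2.imwrite(name,cv2.resize(d["pixels"][y0:y1,x0:x1],None,fx=s,fy=s,interpolation=cv2.INTER_CUBIC))
E
python3 - <<'E'
from h import *
a=ctrl.get_image("scene");b=ctrl.get_image("side")
print(ctrl.state()["t"])
crop(a,"pics/sc1.png",215,180,475,340,3);crop(b,"pics/sd1.png",220,150,440,330,3)
for n,f in (("blue",lambda p:(p[...,0]-p[...,2]>60)&(p[...,0]-p[...,1]>40)),("red",lambda p:(p[...,2]-p[...,0]>80)&(p[...,2]-p[...,1]>80))):
  for d in (a,b):
    m=f(d["pixels"].astype(int)).astype(np.uint8)
    k,l,s,c=cv2.connectedComponentsWithStats(m)
    print(n,[(s[i].tolist(),c[i].round(1).tolist()) for i in range(1,k) if s[i,4]>8])
E
```

```text
0.25
blue [([196, 123, 13, 6, 63], [202.5, 125.7]), ([130, 177, 42, 22, 429], [150.7, 188.4]), ([236, 196, 4, 5, 15], [237.5, 197.7]), ([539, 267, 13, 9, 83], [544.9, 270.9]), ([613, 319, 10, 8, 57], [617.4, 322.4]), ([625, 334, 10, 8, 61], [629.4, 337.4]), ([597, 343, 10, 8, 61], [601.2, 345.9]), ([638, 351, 2, 5, 10], [638.5, 353.0]), ([621, 376, 12, 9, 77], [626.5, 380.4])]
blue [([217, 115, 6, 4, 15], [219.7, 116.3]), ([193, 122, 5, 3, 14], [195.1, 123.1]), ([167, 129, 6, 4, 18], [169.5, 130.5]), ([187, 129, 6, 4, 16], [189.9, 130.2]), ([208, 129, 6, 3, 15], [210.3, 130.1]), ([182, 136, 6, 4, 18], [184.3, 137.7]), ([196, 145, 8, 5, 37], [199.4, 146.9]), ([401, 348, 9, 8, 61], [405.1, 351.7]), ([589, 445, 9, 8, 56], [593.1, 448.5]), ([507, 446, 53, 34, 1118], [533.4, 466.6])]
red [([242, 107, 12, 5, 48], [247.7, 108.7]), ([247, 188, 4, 3, 9], [248.7, 189.1]), ([269, 260, 18, 12, 160], [277.8, 265.6])]
red [([383, 157, 13, 8, 85], [388.9, 160.5]), ([383, 365, 9, 9, 67], [387.3, 369.1]), ([363, 477, 15, 3, 30], [369.8, 478.4])]
```

```bash
sed -n 1,5p /dev/null
```

```text
(no output)
```

View pics/sc1.png

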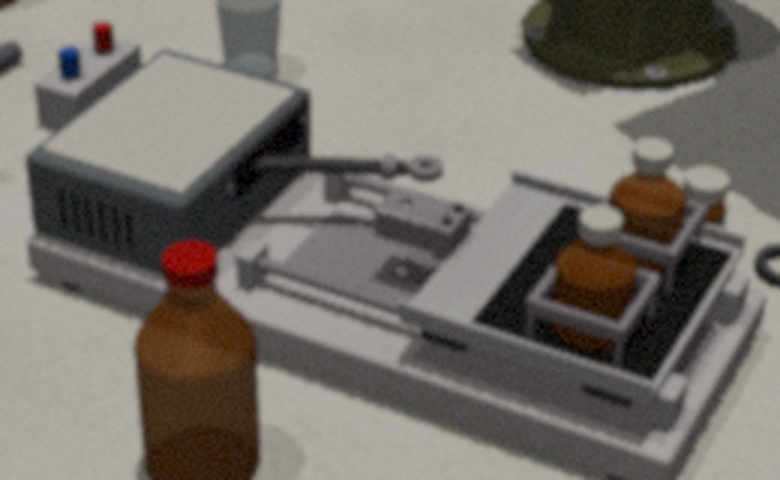

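View pics/sd1.png

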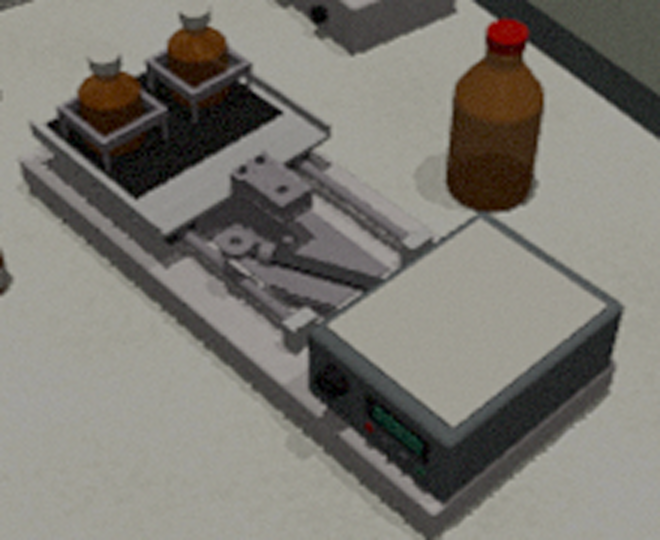

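```bash
python3 - <<'E'
from h import *
a=ctrl.get_image("scene");b=ctrl.get_image("side")
S=lambda x,y:(a,215+x/3-.33,180+y/3-.33); D=lambda x,y:(b,220+x/3-.33,150+y/3-.33)
# housing top corners order: robot-far/tray, ...
for n,s,d in (("A",S(30,155),D(622,308)),("B",S(168,52),D(450,445)),("C",S(308,95),D(310,330)),("D",S(186,193),D(485,213))):
    print(n,onplane(*s,.131),onplane(*d,.131),*tri(s,d))
print("hole",onplane(*S(410,200),.116),onplane(*D(281,188),.116),*tri(S(410,200),D(281,188)))
print("eye",onplane(*S(426,166),.108),onplane(*D(237,241),.108),*tri(S(426,166),D(237,241)))
print("rod near housing",onplane(*S(262,164),.107),onplane(*D(385,282),.107))
print("blue",*tri((a,237.5,197.7),(b,405.1,351.7)),"red",*tri((a,248.7,189.1),(b,387.3,369.1)))
E
```

```text
A [ 0.7067 -0.1985  0.131 ] [ 0.6987 -0.213   0.131 ] [ 0.7016 -0.208   0.1249] [np.float64(0.002354692185855463), np.float64(0.002354692185855067)]
B [ 0.4997 -0.2244  0.131 ] [ 0.4909 -0.2417  0.131 ] [ 0.4925 -0.2356  0.1238] [np.float64(0.0031419148881978855), np.float64(0.0031419148881978764)]
C [ 0.4837 -0.069   0.131 ] [ 0.4693 -0.0841  0.131 ] [ 0.4731 -0.0778  0.1228] [np.float64(0.00038726150993386517), np.float64(0.00038726150993398124)]
D [ 0.6707 -0.0519  0.131 ] [ 0.6787 -0.0583  0.131 ] [ 0.6749 -0.0549  0.1315] [np.float64(0.005062700299545964), np.float64(0.005062700299545897)]
hole [0.5495 0.0907 0.116 ] [0.5549 0.0881 0.116 ] [0.553  0.09   0.1167] [np.float64(0.002710613933197675), np.float64(0.00271061393319736)]
eye [0.4878 0.0645 0.108 ] [0.4873 0.059  0.108 ] [0.4873 0.0622 0.1062] [np.float64(0.0017194526695537347), np.float64(0.0017194526695536775)]
rod near housing [ 0.5698 -0.0534  0.107 ] [ 0.5676 -0.0579  0.107 ]
blue [ 0.4915 -0.3711  0.0763] [np.float64(0.0007268770224354639), np.float64(0.0007268770224354601)] red [ 0.4319 -0.3809  0.0767] [np.float64(0.0005465840465809292), np.float64(0.0005465840465810653)]
```

```bash
cat >> h.py <<'E'
def rel(target,st=None):
    st=st or ctrl.state(); T=R.from_rotvec(st["eef_rot"])
    return T.inv().apply(np.array(target)-st["tcp_pos"])*100
def info():
    st=ctrl.state(); T=R.from_rotvec(st["eef_rot"]).as_matrix()
    print("t",round(st["t"],2),"tcp",st["tcp_pos"],"xang",np.degrees(np.arctan2(T[1,0],T[0,0])).round(2),"z",T[:,2],"F",st["ft_force"].round(1),"M",st["moment"].round(2),"gap",round(st["finger_gap"],3))
    return st
E
python3 - <<'E'
from h import *
st=info(); d=ctrl.get_image("wrist");K,o,A=cam(d); T=R.from_rotvec(st["eef_rot"]).as_matrix()
print("cam in tool",T.T@(o-st["tcp_pos"]),"axis",T.T@A[:,2], T.T@A[:,0])
E
python3 -m pendant '[0,0,-0.12,0,0,-1.5,0, 0,0,-0.12,0,0,-1.5,0, 0,0,-0.12,0,0,-1,0, 0,0,-0.10,0,0,0,0, 0,0,0,0,0,0,0]'
python3 -c "
from h import *
info(); print(rel([.56,.05,.27]))"
```

```text
t 0.35 tcp [0.188  0.5696 0.2311] xang 71.73 z [-0.0001 -0.0004 -1.    ] F [-0.5  1.1 -0.8] M [-0.01  0.02 -0.03] gap 1.003
cam in tool [ 0.0019 -0.0691 -0.1429] axis [0.0006 0.2675 0.9636] [ 1.      0.0001 -0.0007]
t: 0.82
tcp_pos: [0.1878, 0.5689, 0.2719]
eef_rot: [2.034, 2.393, -0.004]
ft_force: [-0.7, 0.8, -0.8]
finger_gap: 1.0
t 0.82 tcp [0.1878 0.5689 0.2719] xang 99.27 z [-0.0009 -0.0026 -1.    ] F [-0.7  0.8 -0.8] M [0.02 0.05 0.05] gap 1.0
[-57.2058  28.3817   0.2862]
```

```bash
python3 -m pendant '[0,0,0,-3.6,1.6,0,0, 0,0,0,-3.6,1.6,0,0, 0,0,0,-3.6,1.6,0,0, 0,0,0,-3.6,1.6,0,0, 0,0,0,-3.6,1.6,0,0, 0,0,0,-3.6,1.6,0,0, 0,0,0,-3.6,1.6,0,0, 0,0,0,-3.6,1.6,0,0, 0,0,0,-3.6,1.6,0,0, 0,0,0,-3.6,1.6,0,0]'
python3 -c "
from h import *
info(); print(rel([.535,.05,.28]))"
```

```text
t: 1.65
tcp_pos: [0.4033, 0.23, 0.2687]
eef_rot: [-2.054, -2.375, 0.001]
ft_force: [0.6, 0.3, 0.4]
finger_gap: 1.0
t 1.65 tcp [0.4033 0.23   0.2687] xang 98.29 z [-0.0012  0.0001 -1.    ] F [0.6 0.3 0.4] M [ 0.08 -0.07  0.04] gap 1.0
[-19.7084  10.4328  -1.1509]
```

```bash
python3 -m pendant '[0,0,0,-3.6,1.8,-0.4,0, 0,0,0,-3.6,1.8,-0.4,0, 0,0,0,-3.6,1.8,-0.2,0, 0,0,0,-3.6,1.8,-0.1,0, 0,0,0,-3.6,1.8,0,0, 0,0,0,-1.5,1,0,0, 0,0,0,0,0,0,0, 0,0,0,0,0,0,0]'
python3 -c "
from h import *
info(); d=ctrl.get_image('wrist'); cv2.imwrite('pics/w1.png',d['pixels'])
np.save('w1.npy',d,allow_pickle=True)"
```

```text
t: 2.32
tcp_pos: [0.5339, 0.0347, 0.2784]
eef_rot: [2.097, 2.338, -0.001]
ft_force: [0.9, 0.3, -0.6]
finger_gap: 1.001
t 2.32 tcp [0.5339 0.0347 0.2784] xang 96.23 z [ 0.0003 -0.0015 -1.    ] F [ 0.9  0.3 -0.6] M [-0.    0.   -0.04] gap 1.001
```

View pics/w1.png

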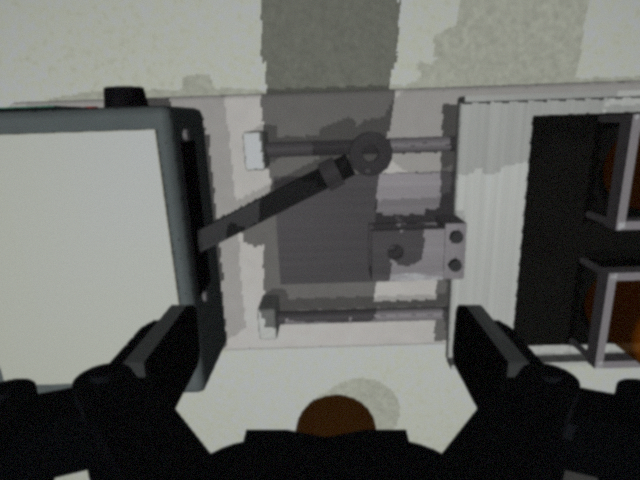

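Wrist view: yoke hole at (395,252), eye centre (370,153), rod emerging at (205,240), and base edges at v≈95 and ≈347.

```bash
python3 - <<'E'
from h import *
d=np.load('w1.npy',allow_pickle=True).item()
g=cv2.resize(d["pixels"][75:375,180:480],None,fx=2.6,fy=2,interpolation=cv2.INTER_CUBIC); g=cv2.convertScaleAbs(g,alpha=1.8); cv2.imwrite("pics/w1c.png",cv2.resize(d["pixels"][75:355,190:480],None,fx=2.6,fy=2.1,interpolation=cv2.INTER_CUBIC).clip(0,255)); 
cv2.imwrite("pics/w1y.png",cv2.convertScaleAbs(cv2.resize(d["pixels"][120:290,320:480],None,fx=4.5,fy=3.5,interpolation=cv2.INTER_CUBIC),alpha=1.8))
P=lambda u,v,z:onplane(d,u,v,z)[:2]
hole=P(395,252,.116);eye=P(370,153,.108)
print("hole",hole,"eye",eye,"rodexit",P(205,240,.107))
e1=P(225,96,.045),P(640,84,.045); print("baseedge -x",e1,np.degrees(np.arctan2(*(e1[1]-e1[0])[::-1])))
e1=P(235,348,.045),P(443,343,.045); print("baseedge +x",e1,np.degrees(np.arctan2(*(e1[1]-e1[0])[::-1])))
E
```

```text
hole [0.5555 0.0914] eye [0.4859 0.0637] rodexit [ 0.5644 -0.0525]
baseedge -x (array([ 0.4566, -0.0563]), array([0.4098, 0.2856])) 97.7901079017465
baseedge +x (array([ 0.6913, -0.0358]), array([0.6636, 0.1666])) 97.77654445647198
```

View pics/w1y.png

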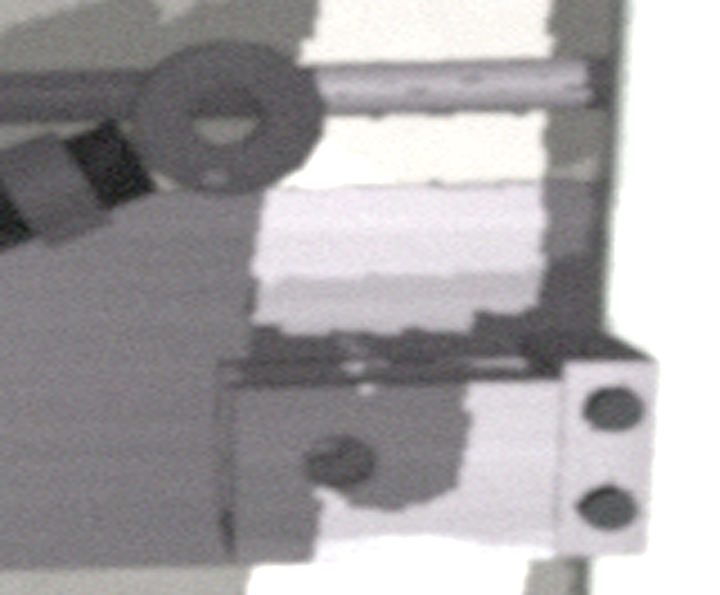

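```bash
cat >> h.py <<'E'
YAW=np.radians(7.78); EX=np.array([np.cos(YAW),np.sin(YAW)]); EY=np.array([-np.sin(YAW),np.cos(YAW)])
def W(ex,ey,z): return np.r_[ex*EX+ey*EY,z]
def sh(p): return np.array([p[:2]@EX,p[:2]@EY,p[2]])
E
python3 -c "
from h import *
info(); print(rel(W(.46,-.0564,.15)))"
```

```text
t 2.37 tcp [0.5337 0.035  0.2784] xang 96.3 z [ 0.0003 -0.0018 -1.    ] F [0.4 0.1 0.2] M [-0.01 -0.02  0.01] gap 0.997
[-2.0534 -7.3026 12.8415]
```

```bash
python3 -m pendant '[0,0,-0.026,-0.5,-2.4,0,255, 0,0,0,-0.5,-2.4,0,255, 0,0,0,-0.5,-2.4,1,255, 0,0,0,-0.2,0,3,255, 0,0,0,0,0,3,255, 0,0,0,0,0,3,255, 0,0,0,0,0,2,255, 0,0,0,0,0,0,255, 0,0,0,0,0,0,255]'
python3 -c "
from h import *
s=info(); print(rel(W(.46,-.0564,.098)),sh(s['tcp_pos'])); d=ctrl.get_image('wrist'); cv2.imwrite('pics/w2.png',d['pixels'])"
```

```text
t: 3.12
tcp_pos: [0.4553, 0.0194, 0.1556]
eef_rot: [2.056, 2.374, 0.005]
ft_force: [1.3, -0.0, 0.7]
finger_gap: -0.001
t 3.12 tcp [0.4553 0.0194 0.1556] xang 98.22 z [ 0.0028  0.0019 -1.    ] F [ 1.3 -0.   0.7] M [-0.02  0.01 -0.02] gap -0.001
[-1.4126  0.6012  5.7571] [ 0.4537 -0.0424  0.1556]
```

View pics/w2.png

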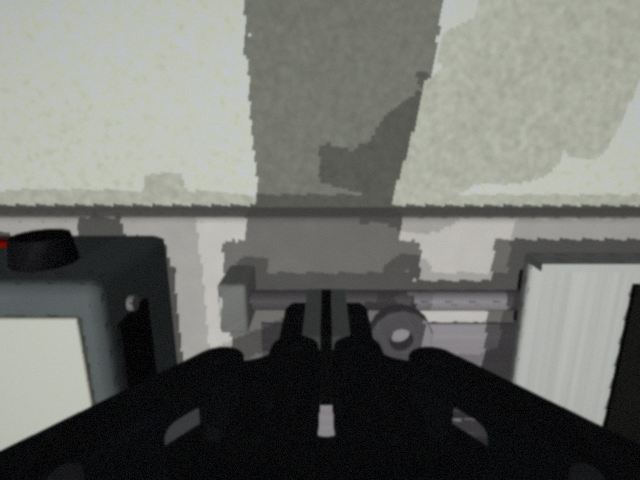

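```bash
python3 -m pendant '[0,0,0.004,-1.1,0.4,0,255, 0,0,0,0,0,2,255, 0,0,0,0,0,2,255, 0,0,0,0,0,1.2,255, 0,0,0,0,0,0.3,255, 0,0,0,0,0,0,255]'
python3 -c "
from h import *
s=info(); print(rel(W(.5438,-.0564,.098)),sh(s['tcp_pos'])); d=ctrl.get_image('wrist'); cv2.imwrite('pics/w3.png',d['pixels'])"
```

```text
t: 3.67
tcp_pos: [0.4714, 0.008, 0.109]
eef_rot: [2.05, 2.361, 0.022]
ft_force: [-0.2, 0.2, 1.3]
finger_gap: 0.001
t 3.67 tcp [0.4714 0.008  0.109 ] xang 98.05 z [ 0.0203  0.0012 -0.9998] F [-0.2  0.2  1.3] M [ 0.01  0.02 -0.02] gap 0.001
[-0.0869  7.5411  1.2555] [ 0.4681 -0.0559  0.109 ]
```

View pics/w3.png

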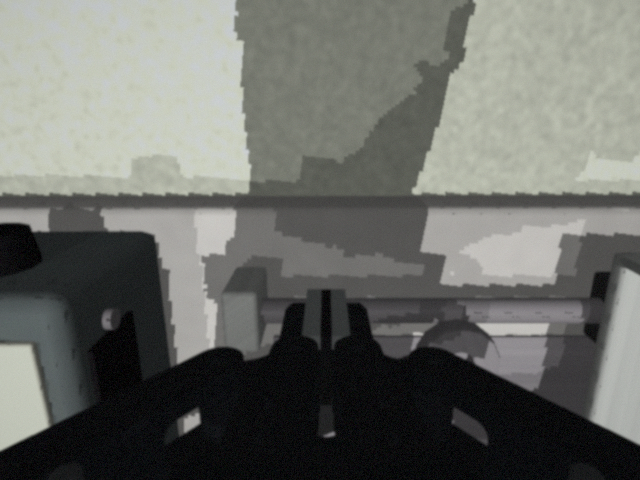

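```bash
python3 -c "
from h import *
s=ctrl.state(); print(s['q'],s['dq'],s['joint_efforts'])"
python3 -m pendant '[0,0,0,0,0,0,255,0,0,0,0,0,0,255]'
python3 -c "
from h import *
s=info(); print(s['q'])"
```

```text
[ 0.0165  0.1468 -0.5542  0.8489  0.0008 -0.124 ] [ 0.0038 -0.0099  0.0032  0.0054  0.0014  0.0033] [  0.0956 -39.0216  29.3195  -0.2181   0.0236  -0.003 ]
t: 3.88
tcp_pos: [0.4735, 0.0077, 0.1117]
eef_rot: [2.049, 2.358, 0.026]
ft_force: [-0.6, -0.2, 0.4]
finger_gap: -0.0
t 3.88 tcp [0.4735 0.0077 0.1117] xang 98.02 z [ 0.0238  0.0011 -0.9997] F [-0.6 -0.2  0.4] M [-0.02 -0.01 -0.02] gap -0.0
[ 0.0157  0.1452 -0.5503  0.8514  0.0007 -0.1242]
```

```bash
for i in 1 2 3; do python3 -m pendant '[0,0,0,0,0,0,255]' >/dev/null
python3 -c "
from h import *
s=info(); print(s['q'],s['dq'],s['joint_efforts'])"; done; python3 -c "
from h import *
d=ctrl.get_image('side');cv2.imwrite('pics/sd2.png',d['pixels'])"
```

```text
t 3.97 tcp [0.4743 0.0076 0.1127] xang 98.01 z [ 0.0254  0.0011 -0.9997] F [ 0.3 -0.3 -0.4] M [0.   0.06 0.01] gap 0.002
[ 0.0156  0.1443 -0.5489  0.8521  0.0007 -0.1243] [-0.0009 -0.0109  0.0144  0.0086 -0.0002 -0.0012] [ -0.0195 -39.3985  30.1938  -0.2677   0.      -0.    ]
t 4.05 tcp [0.4749 0.0076 0.1134] xang 98.01 z [ 0.0268  0.0011 -0.9996] F [-0.9 -0.5 -0.1] M [ 0.01 -0.01  0.02] gap 0.004
[ 0.0155  0.1436 -0.5479  0.8526  0.0006 -0.1243] [-0.0002 -0.0098  0.0113  0.0058  0.     -0.0013] [ -0.0228 -39.4749  30.2859  -0.2689   0.0002  -0.0001]
t 4.13 tcp [0.4753 0.0076 0.114 ] xang 98.01 z [ 0.0276  0.0011 -0.9996] F [0.4 0.6 0.8] M [-0.03  0.03  0.01] gap 0.001
[ 0.0155  0.143  -0.5472  0.8529  0.0007 -0.1244] [-0.0019 -0.0056  0.006   0.0025 -0.     -0.001 ] [ -0.0237 -39.5362  30.3691  -0.282    0.0006  -0.0001]
```

View pics/sd2.png

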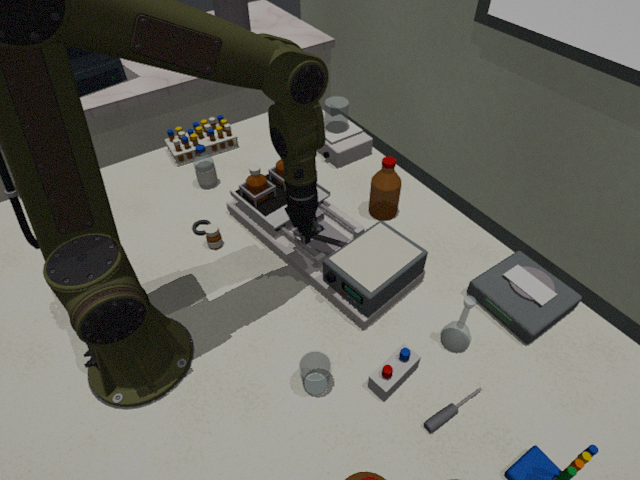

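```bash
python3 -m pendant '[0.028,0,0,0,0,0.5,255, 0,0,0,0,0,0.5,255]' 
python3 -c "
from h import *
s=info(); print(s['q'],s['dq'],s['joint_efforts'])";python3 -m pendant '[0,0,0,0,0,0,255]' >/dev/null
python3 -c "
from h import *
s=info(); print(s['q'],s['dq'],s['joint_efforts'])"
```

```text
t: 4.35
tcp_pos: [0.4762, 0.0077, 0.1051]
eef_rot: [2.058, 2.369, -0.001]
ft_force: [-0.2, -0.1, 0.3]
finger_gap: -0.002
t 4.35 tcp [0.4762 0.0077 0.1051] xang 98.02 z [ 0.0018 -0.0029 -1.    ] F [-0.2 -0.1  0.3] M [-0.01 -0.08 -0.01] gap -0.002
[ 0.0181  0.1749 -0.531   0.8631 -0.0029 -0.1219] [-0.002   0.0213 -0.1226 -0.1762  0.0032 -0.0038] [ -0.001  -41.4521  29.5679   1.0932  -0.0379   0.0219]
t 4.43 tcp [0.4757 0.0077 0.1042] xang 98.03 z [ 0.0008 -0.0029 -1.    ] F [ 0.3 -0.2  0.2] M [ 0.05  0.01 -0.01] gap 0.004
[ 0.0182  0.1758 -0.5322  0.862  -0.0029 -0.1219] [ 0.0001  0.0034  0.0204  0.0177 -0.0003  0.0005] [  0.0023 -41.3282  30.6634  -0.3173  -0.0167   0.0027]
```

```bash
python3 -m pendant '[0,0,0,0,0,0.6,255, 0,0,0,0,0.6,0.1,255, 0,0,0,0,0.8,0,255, 0,0,0,0,0.8,0,255, 0,0,0,0,0.8,0,255, 0,0,0,0,0,0,255]' 
python3 -c "
from h import *
s=info(); print(sh(s['tcp_pos']),rel(W(.5438,-.0564,.098)));d=ctrl.get_image('wrist'); cv2.imwrite('pics/w4.png',d['pixels'])"
```

```text
t: 4.93
tcp_pos: [0.507, 0.0123, 0.0959]
eef_rot: [2.059, 2.37, -0.003]
ft_force: [-0.8, -0.0, 0.5]
finger_gap: -0.002
t 4.93 tcp [0.507  0.0123 0.0959] xang 98.03 z [ 0.0003 -0.0025 -1.    ] F [-0.8 -0.   0.5] M [-0.04 -0.03  0.  ] gap -0.002
[ 0.504  -0.0564  0.0959] [-0.0167  3.9785 -0.2096]
```

View pics/w4.png

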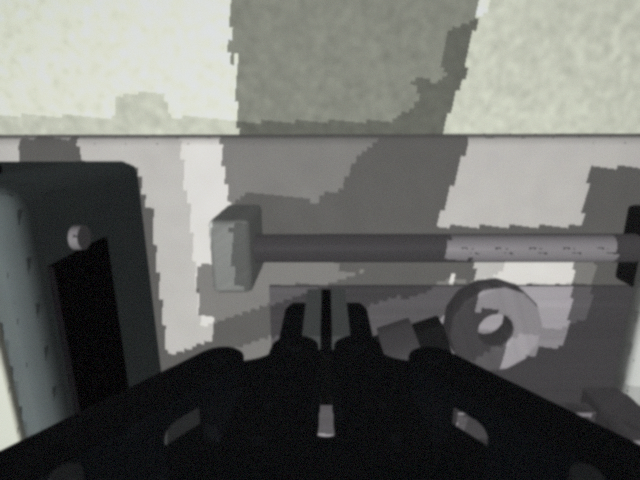

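```bash
python3 -m pendant '[0,0,0,0,0.6,0,255, 0,0,0,0,0.6,0,255, 0,0,0,0,0.6,0,255, 0,0,0,0,0.6,0,255, 0,0,0,0,0.6,0,255]' 
python3 -c "
from h import *
s=info(); print(sh(s['tcp_pos']),rel(W(.5438,-.0564,.098)));d=ctrl.get_image('wrist'); cv2.imwrite('pics/w5.png',d['pixels'])"
```

```text
t: 5.4
tcp_pos: [0.5358, 0.0171, 0.0952]
eef_rot: [-2.059, -2.37, 0.007]
ft_force: [-2.3, 0.7, -0.1]
finger_gap: 0.001
t 5.4 tcp [0.5358 0.0171 0.0952] xang 98.05 z [-0.0047 -0.0019 -1.    ] F [-2.3  0.7 -0.1] M [0.14 0.43 0.04] gap 0.001
[ 0.5332 -0.0555  0.0952] [-0.0903  1.0586 -0.2901]
```

View pics/w5.png

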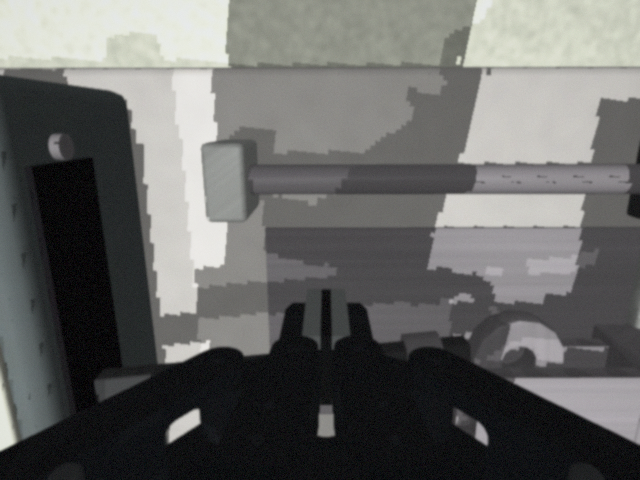

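Rod is moving in with about 2 N, eye entering the yoke at (520,350). I continue with smaller steps.

```bash
python3 -m pendant '[0,0,0,0,0.3,-0.1,255, 0,0,0,0,0.3,0,255]' 
python3 -m pendant '[0,0,0,0,0.2,0,255, 0,0,0,0,0.2,0,255]' 
python3 -c "
from h import *
s=info(); print(sh(s['tcp_pos']),rel(W(.5438,-.0564,.098)))"
```

```text
t: 5.62
tcp_pos: [0.5439, 0.0181, 0.0961]
eef_rot: [-2.059, -2.371, 0.006]
ft_force: [-0.6, 0.6, 1.0]
finger_gap: -0.007
t: 5.78
tcp_pos: [0.5473, 0.0188, 0.0959]
eef_rot: [-2.058, -2.37, 0.008]
ft_force: [-9.3, -0.5, 5.1]
finger_gap: -0.002
t 5.78 tcp [0.5473 0.0188 0.0959] xang 98.05 z [-0.0055 -0.0019 -1.    ] F [-9.3 -0.5  5.1] M [-0.14  1.81 -0.06] gap -0.002
[ 0.5448 -0.0554  0.0959] [-0.0951 -0.1032 -0.2091]
```

```bash
python3 -m pendant '[0,0,0,0,0.1,0,255]' 
python3 -m pendant '[0,0,0,0,0.05,0,255]' 
python3 -c "
from h import *
s=info(); print(sh(s['tcp_pos']));d=ctrl.get_image('wrist'); cv2.imwrite('pics/w6.png',d['pixels'])"
```

```text
t: 5.87
tcp_pos: [0.5472, 0.0187, 0.0957]
eef_rot: [-2.057, -2.369, 0.011]
ft_force: [-5.0, 0.1, 4.3]
finger_gap: -0.0
t: 5.95
tcp_pos: [0.547, 0.0187, 0.0957]
eef_rot: [-2.057, -2.368, 0.013]
ft_force: [-2.4, 0.8, 1.8]
finger_gap: 0.004
t 5.95 tcp [0.547  0.0187 0.0957] xang 98.04 z [-0.0092 -0.0028 -1.    ] F [-2.4  0.8  1.8] M [0.03 0.55 0.01] gap 0.004
[ 0.5445 -0.0555  0.0957]
```

View pics/w6.png

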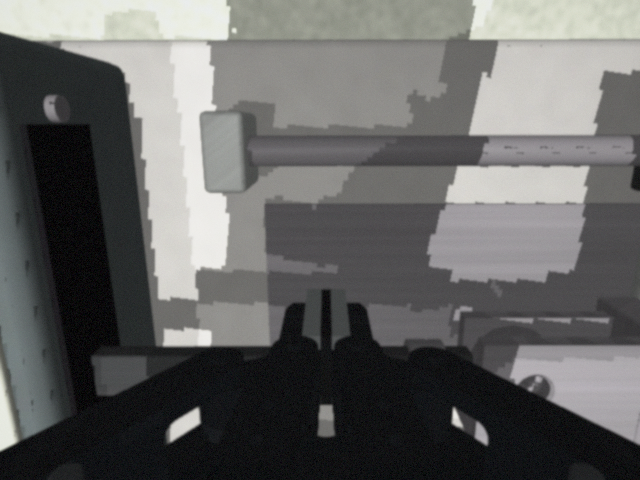

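```bash
python3 -m pendant '[0,0,0,0,-1,0,255, 0,0,0,0,-2,0,255, 0,0,0,0,0,-3,255, 0,0,0,0,0,-4,255, 0.0,0,0,0,0,-4,255, 0,0,0,0,0,-1,255]' 
python3 -c "
from h import *
s=info(); print(sh(s['tcp_pos']),rel(W(.5628,.0153,.21)))"
```

```text
t: 6.5
tcp_pos: [0.5105, 0.0136, 0.2144]
eef_rot: [-2.054, -2.363, 0.023]
ft_force: [1.5, 0.3, 0.5]
finger_gap: -0.001
t 6.5 tcp [0.5105 0.0136 0.2144] xang 98.01 z [-0.0174 -0.0043 -0.9998] F [1.5 0.3 0.5] M [ 0.02 -0.09 -0.01] gap -0.001
[ 0.5077 -0.0557  0.2144] [7.0752 5.5478 0.3262]
```

```bash
python3 -m pendant '[-0.018,0,0,2.4,1.9,0,0, 0,0,0,2.4,1.9,0,0, 0,0,0,2.3,1.8,0,0, 0,0,0,0,0,0,0, 0,0,0,0,0,0,0,0,0,0,0,0,0,0]' 
python3 -c "
from h import *
s=info(); print(sh(s['tcp_pos']));d=ctrl.get_image('wrist'); np.save('w7.npy',d,allow_pickle=True); cv2.imwrite('pics/w7.png',d['pixels'])
u,v=proj(d,W(.5628,.0153,.116)).astype(int); print(u,v);x0=u-50;y0=v-50
cv2.imwrite('pics/w7c.png',cv2.convertScaleAbs(cv2.resize(d['pixels'][y0:y0+100,x0:x0+100],None,fx=6,fy=6,interpolation=cv2.INTER_CUBIC),alpha=1.8))"
```

```text
t: 7.0
tcp_pos: [0.562, 0.0932, 0.2229]
eef_rot: [2.054, 2.355, 0.021]
ft_force: [-0.5, -0.1, -0.4]
finger_gap: 0.844
t 7.0 tcp [0.562  0.0932 0.2229] xang 97.82 z [ 0.0215 -0.001  -0.9998] F [-0.5 -0.1 -0.4] M [-0.02 -0.02 -0.01] gap 0.844
[0.5695 0.0163 0.2229]
320 221
```

View pics/w7.png

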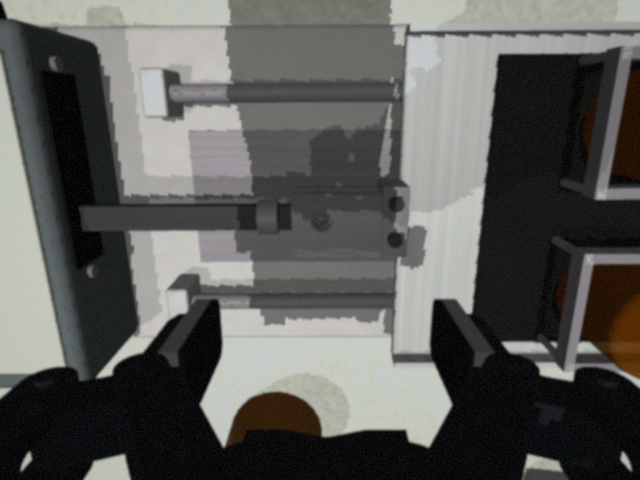

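View pics/w7c.png

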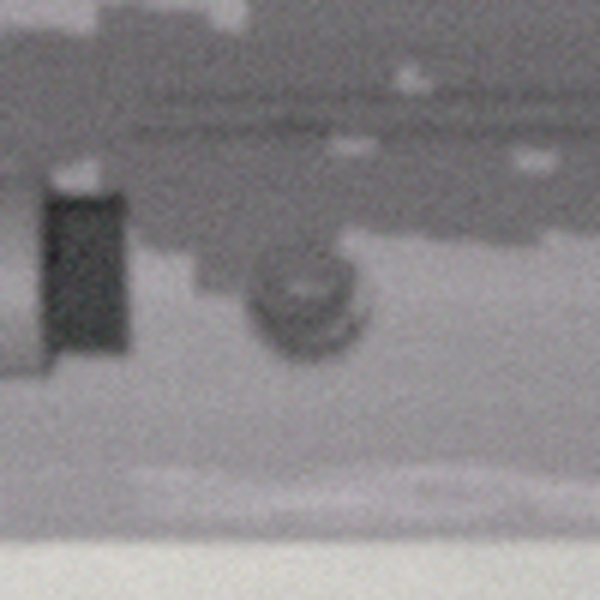

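```bash
python3 -c "
from h import *
d=np.load('w7.npy',allow_pickle=True).item()
c=d['pixels'][205:238,304:340].astype(float); c=(c-c.min())/(c.max()-c.min())*255
cv2.imwrite('pics/w7d.png',cv2.resize(c.astype(np.uint8),None,fx=18,fy=18,interpolation=cv2.INTER_CUBIC))
print(proj(d,W(.5628,.0153,.108)),proj(d,W(.5628,.0253,.108)),proj(d,W(.5628,.0253,.116)), onplane(d,321.3,221.3,.116), sh(onplane(d,321.3,221.3,.116)))"
```

```text
[320.9264 218.3166] [337.13   218.3361] [337.4322 221.5977] [0.5553 0.0917 0.116 ] [0.5626 0.0156 0.116 ]
```

View pics/w7d.png

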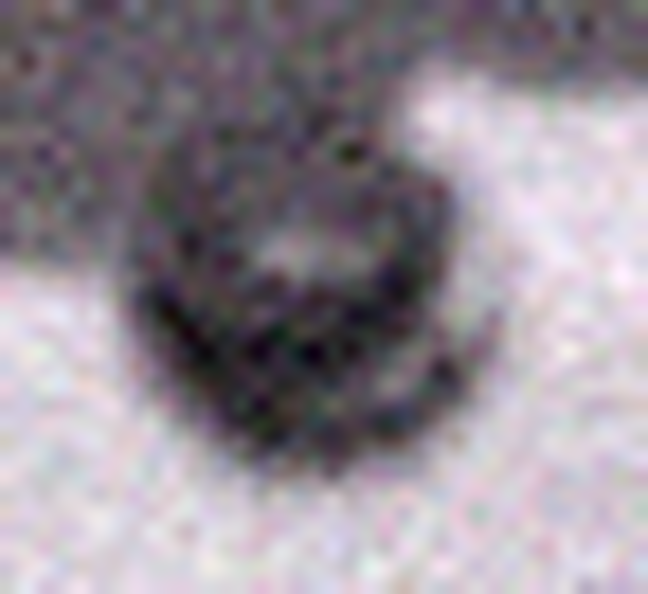

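```bash
python3 -m pendant '[0.02,0,0,-3.8,0,0,0, 0,0,0,-3.8,0,0,0, 0,0,0,-3.8,0,0,0,0,0,0,-3.8,0,0,0,0,0,0,-3.8,0,0,0,0,0,0,-3.8,0,0,0,0,0,0,-3.8,0,0,0,0,0,0,-3.8,0,0,0,0,0,0,-3.8,0,0,0,0,0,0,-3.8,0,0,0]' 
python3 -c "
from h import *
s=info(); print(rel([.485,-.37,.22]))"
```

```text
t: 7.88
tcp_pos: [0.6062, -0.2997, 0.2237]
eef_rot: [2.061, 2.371, -0.004]
ft_force: [1.4, -0.6, 1.0]
finger_gap: 0.997
t 7.88 tcp [ 0.6062 -0.2997  0.2237] xang 98.0 z [-0.0015 -0.0024 -1.    ] F [ 1.4 -0.6  1. ] M [-0.01 -0.05 -0.01] gap 0.997
[ -5.2703 -12.9831   0.4024]
```

```bash
python3 -m pendant '[0,0,0,-1.2,-3.3,0,0,0,0,0,-1.2,-3.3,0,0,0,0,0,-1.2,-3.3,0,0,0,0,0,-1.2,-2.8,0,0,0,0,0,0,0,0,0,0,0,0,0,0,0,0]' 
python3 -c "
from h import *
s=info(); d=ctrl.get_image('wrist'); np.save('w8.npy',d,allow_pickle=True); cv2.imwrite('pics/w8.png',d['pixels'])"
```

```text
t: 8.38
tcp_pos: [0.4746, -0.3805, 0.2163]
eef_rot: [-2.078, -2.348, 0.012]
ft_force: [0.5, 0.5, -0.2]
finger_gap: 0.999
t 8.38 tcp [ 0.4746 -0.3805  0.2163] xang 96.99 z [-0.01   -0.0016 -0.9999] F [ 0.5  0.5 -0.2] M [-0.    0.01 -0.04] gap 0.999
```

View pics/w8.png

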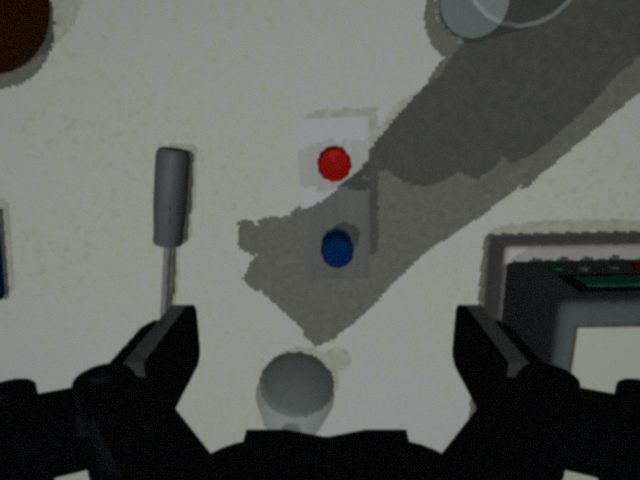

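Blue head at (337,248), red (334,163); the flask stands near at about (295,385), so I check its clearance.

```bash
python3 -c "
from h import *
d=np.load('w8.npy',allow_pickle=True).item();p=d['pixels'].astype(int)
for n,m in (('blue',(p[...,0]-p[...,2]>40)),('red',p[...,2]-p[...,0]>80)):
    m[:, :250]=0;m[:,400:]=0
    k,l,s,c=cv2.connectedComponentsWithStats(m.astype(np.uint8)); i=1+np.argmax(s[1:,4]); print(n,s[i],c[i],onplane(d,*c[i],.078),onplane(d,*c[i],.067))
b=ctrl.get_image('side')
print('flask base',onplane(d,295,380,.03),'from side',onplane(b,455,338,.03), 'stopper side',onplane(b,468,301,.16))
x=onplane(d,295,285,.05)
cv2.imwrite('pics/w8c.png',cv2.resize(d['pixels'][100:300,260:420],None,fx=3.5,fy=3,interpolation=cv2.INTER_CUBIC))
"
```

```text
blue [322 237  30  30 669] [336.9148 251.8789] [ 0.4917 -0.3682  0.078 ] [ 0.495  -0.3675  0.067 ]
red [319 148  31  33 714] [333.9454 164.0112] [ 0.4326 -0.3778  0.078 ] [ 0.4336 -0.3774  0.067 ]
flask base [ 0.6266 -0.3865  0.03  ] from side [ 0.6376 -0.3954  0.03  ] stopper side [ 0.6485 -0.3865  0.16  ]
```

View pics/w8c.png

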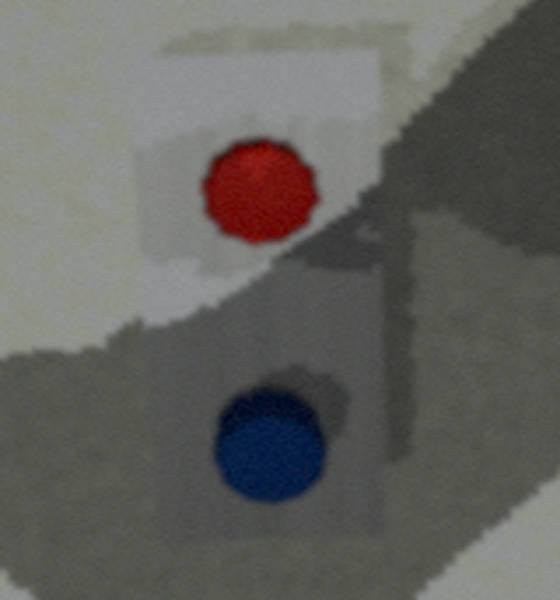

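```bash
python3 -c "
from h import *
s=info(); print(rel([.4912,-.369,.10]))"
python3 -m pendant '[-0.01,0,-0.014,0,0,0,60,0,0,0,0.9,1.8,0,60,0,0,0,0,0,0,60]'
python3 -c "
from h import *
s=info(); print(rel([.4912,-.369,.10]))"
```

```text
t 8.48 tcp [ 0.476  -0.3798  0.2165] xang 97.11 z [-0.0098 -0.0019 -0.9999] F [-0.1  1.1  0.4] M [-0.05 -0.01 -0.  ] gap 1.002
[ 0.8869  1.7618 11.6293]
t: 8.73
tcp_pos: [0.4949, -0.3671, 0.2168]
eef_rot: [2.057, 2.371, 0.003]
ft_force: [0.4, -0.1, 0.7]
finger_gap: 0.766
t 8.73 tcp [ 0.4949 -0.3671  0.2168] xang 98.13 z [ 0.0032 -0.0004 -1.    ] F [ 0.4 -0.1  0.7] M [0.01 0.   0.03] gap 0.766
[-0.1284 -0.4334 11.6776]
```

```bash

python3 -m pendant '[0,0,0,-0.1,-0.4,3,60,0,0,0,0,0,3,60,0,0,0,0,0,3,60,0,0,0,0,0,2,60,0,0,0,0,0,0,60,0,0,0,0,0,0,60]'
python3 -c "
from h import *
s=info(); print(rel([.4912,-.369,.058])); d=ctrl.get_image('wrist'); cv2.imwrite('pics/w9.png',d['pixels'])"
```

```text
t: 9.23
tcp_pos: [0.4995, -0.3654, 0.1055]
eef_rot: [2.032, 2.381, 0.006]
ft_force: [0.8, -0.7, -0.0]
finger_gap: 0.768
t 9.23 tcp [ 0.4995 -0.3654  0.1055] xang 99.04 z [ 0.0112 -0.0043 -0.9999] F [ 0.8 -0.7 -0. ] M [-0.02 -0.03  0.04] gap 0.768
[-0.2001 -0.928   4.7459]
```

View pics/w9.png

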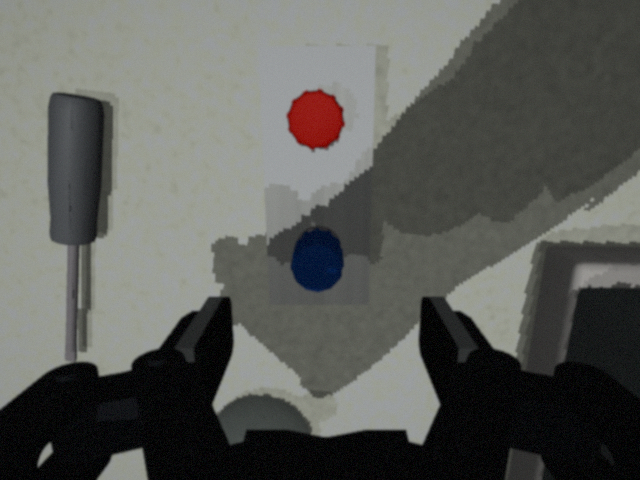

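```bash

python3 -m pendant '[0.011,0,0.02,0,-0.5,0.5,60,0,0,0,0,0,0,60]'
python3 -c "
from h import *
s=info(); d=ctrl.get_image('wrist'); p=d['pixels'].astype(int); m=(p[...,0]-p[...,2]>40);m[:, :230]=0;m[:,400:]=0
k,l,s_,c=cv2.connectedComponentsWithStats(m.astype(np.uint8)); i=1+np.argmax(s_[1:,4]); x,y,w,h,a=s_[i]; print(s_[i],c[i]); q=onplane(d,x+w/2,y+h-w/2,.08); print(q,rel([q[0],q[1],.058]),rel([.4912,-.369,.058]))"
```

```text
t: 9.45
tcp_pos: [0.4959, -0.3666, 0.1029]
eef_rot: [2.06, 2.364, -0.007]
ft_force: [0.6, 0.1, 0.6]
finger_gap: 0.768
t 9.45 tcp [ 0.4959 -0.3666  0.1029] xang 97.86 z [ 0.0019 -0.0079 -1.    ] F [0.6 0.1 0.6] M [0.07 0.04 0.02] gap 0.768
[ 293  249   50   54 1794] [318.053  277.9771]
[ 0.4912 -0.3682  0.08  ] [ 0.0014 -0.5889  4.5805] [-0.0731 -0.601   4.5811]
```

```bash

python3 -m pendant '[0,0.008,0,0,-0.6,0.5,60,0,0,0,0,0,1,60,0,0,0,0,-0.05,1,60,0,0,0,0,-0.05,1,60,0,0,0,0,-0.05,0.5,60,0,0,0,0,0,0,60]'
python3 -c "
from h import *
s=info(); print(rel([.4912,-.3684,.058]))"
```

```text
t: 10.0
tcp_pos: [0.4905, -0.3703, 0.063]
eef_rot: [2.058, 2.362, 0.004]
ft_force: [-0.6, 0.4, -0.2]
finger_gap: 0.764
t 10.0 tcp [ 0.4905 -0.3703  0.063 ] xang 97.87 z [ 0.0076 -0.0037 -1.    ] F [-0.6  0.4 -0.2] M [-0.   -0.01 -0.01] gap 0.764
[0.1833 0.0919 0.4968]
```

```bash

python3 -m pendant '[0.008,0.004,0,0.2,0.05,0.5,60,0,0,0,0,0,0,60]'
python3 -c "
from h import *
s=info(); print(rel([.4912,-.3684,.058]))"
```

```text
t: 10.17
tcp_pos: [0.49, -0.3677, 0.0565]
eef_rot: [-2.062, -2.366, 0.002]
ft_force: [-0.9, 0.1, -0.7]
finger_gap: 0.768
t 10.17 tcp [ 0.49   -0.3677  0.0565] xang 97.85 z [-0.003   0.0006 -1.    ] F [-0.9  0.1 -0.7] M [ 0.01 -0.    0.01] gap 0.768
[-0.0855  0.1123 -0.1502]
```

```bash

python3 -m pendant '[0,0,0,-0.08,0.1,-0.15,255,0,0,0,0,0,0,255,0,0,0,0,0,0,255,0,0,0,0,0,0,255,0,0,0,0,0,0,255,0,0,0,0,0,0,255]'
python3 -c "
from h import *
s=info(); d=ctrl.get_image('wrist'); cv2.imwrite('pics/w10.png',d['pixels'])"
```

```text
t: 10.67
tcp_pos: [0.4925, -0.3691, 0.0592]
eef_rot: [-2.063, -2.368, 0.003]
ft_force: [0.5, 0.5, -0.5]
finger_gap: 0.235
t 10.67 tcp [ 0.4925 -0.3691  0.0592] xang 97.88 z [-0.0017 -0.001  -1.    ] F [ 0.5  0.5 -0.5] M [ 0.02 -0.01  0.05] gap 0.235
```

View pics/w10.png

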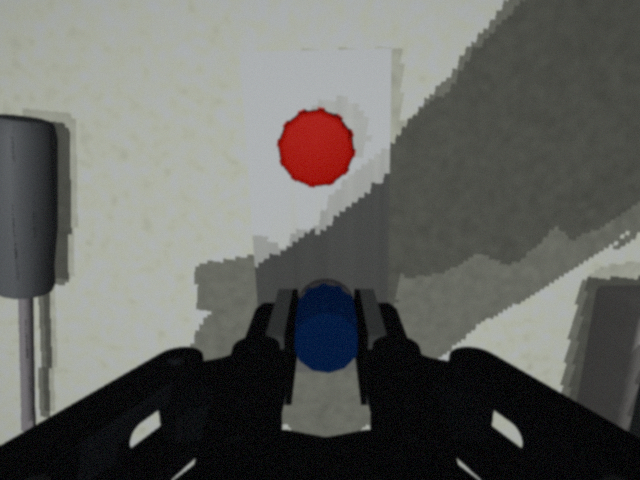

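```bash

python3 -m pendant '[0,0,0,0,0,-0.8,255,0,0,0,0,0,-1.2,255,0,0,0,0,0,-1.5,255,0,0,0,0,0,-1.5,255,0,0,0,0,0,-2,255,0,0,0,0,0,-3,255,0,0,0,0,0,-3,255,0,0,0,0,0,-3,255,0,0,0,0,0,-1,255]'
python3 -c "
from h import *
s=info(); print(sh(s['tcp_pos']),rel(W(.5628,.0153,.23))); d=ctrl.get_image('wrist'); cv2.imwrite('pics/w11.png',d['pixels'])"
```

```text
t: 11.47
tcp_pos: [0.4903, -0.3668, 0.2408]
eef_rot: [-2.061, -2.365, 0.002]
ft_force: [0.4, 0.5, -0.2]
finger_gap: 0.235
t 11.47 tcp [ 0.4903 -0.3668  0.2408] xang 97.87 z [-0.0046  0.0023 -1.    ] F [ 0.4  0.5 -0.2] M [-0.03 -0.08  0.02] gap 0.235
[ 0.4362 -0.4298  0.2408] [44.487  12.7346  1.1531]
```

View pics/w11.png

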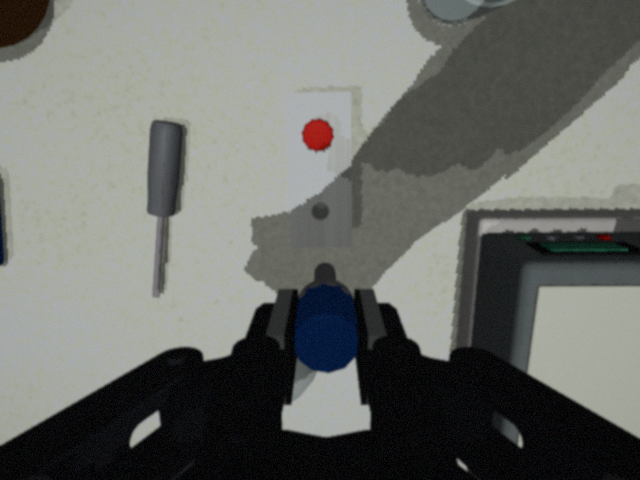

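```bash

python3 -c "
from h import *
s=info(); d=ctrl.get_image('wrist'); p=d['pixels'].astype(int); m=(p[...,0]-p[...,2]>30);m[:, :270]=0;m[:,390:]=0
k,l,s_,c=cv2.connectedComponentsWithStats(m.astype(np.uint8)); i=1+np.argmax(s_[1:,4]); x,y,w,h,a=s_[i]; print(s_[i],c[i])
T=R.from_rotvec(s['eef_rot']).as_matrix()
def tool(u,v,zt):
    o,r=ray(d,u,v);o=T.T@(o-s['tcp_pos']);r=T.T@r; return o+r*(zt-o[2])/r[2]
for rr in (w/2,33,36): print('top ctr',tool(x+w/2,y+h-rr,-.0208))
print('tip top edge',tool(325,263,.0492))
print('exp tip px',proj(d,s['tcp_pos']+T@np.array([0,0,.0492])),'exp top',proj(d,s['tcp_pos']+T@np.array([0,0,-.0208])))
c=d['pixels'][250:380,270:390].astype(float)*2
cv2.imwrite('pics/w11c.png',cv2.resize(c.clip(0,255).astype(np.uint8),None,fx=4.5,fy=4.5,interpolation=cv2.INTER_CUBIC))
"
```

```text
t 11.52 tcp [ 0.4909 -0.3672  0.2418] xang 97.87 z [-0.003   0.0011 -1.    ] F [ 0.3 -0.1  2.2] M [ 0.   -0.06 -0.  ] gap 0.231
[ 294  284   64   88 4521] [325.5455 328.6583]
top ctr [ 0.0024 -0.0006 -0.0208]
top ctr [ 0.0024 -0.001  -0.0208]
top ctr [ 0.0024 -0.002  -0.0208]
tip top edge [ 0.0021 -0.0024  0.0492]
exp tip px [320.6771 267.8482] exp top [318.3858 341.7404]
```

View pics/w11c.png

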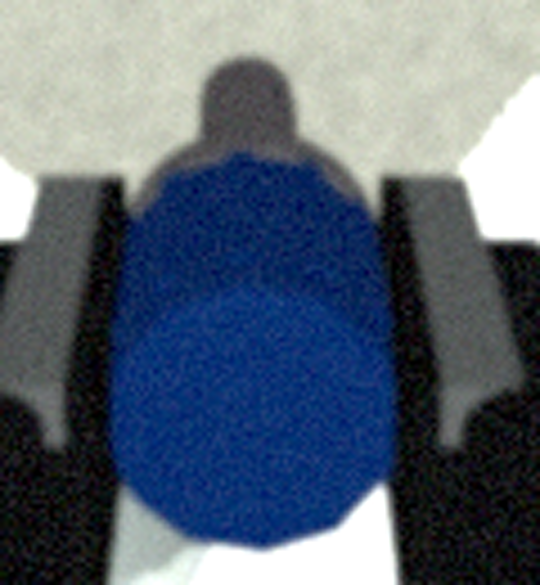

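```bash

python3 -m pendant '[0,0,0,2,0.6,0,255,0,0,0,3.6,1,0,255,0,0,0,3.8,1.1,0,255,0,0,0,3.8,1.1,0,255,0,0,0,3.8,1.1,0,255,0,0,0,3.8,1.1,0,255,0,0,0,3.8,1.1,0,255,0,0,0,3.8,1.1,0,255,0,0,0,3.8,1.1,0,255,0,0,0,2,0.5,0,255]'
python3 -c "
from h import *
s=info(); print(sh(s['tcp_pos']),rel(W(.5619,.0134,.2)))"
```

```text
t: 12.4
tcp_pos: [0.5353, -0.0036, 0.2297]
eef_rot: [-2.067, -2.342, 0.012]
ft_force: [-0.5, -0.5, -1.2]
finger_gap: 0.23
t 12.4 tcp [ 0.5353 -0.0036  0.2297] xang 97.15 z [-0.0185  0.0062 -0.9998] F [-0.5 -0.5 -1.2] M [-0.03  0.03  0.05] gap 0.23
[ 0.5299 -0.076   0.2297] [8.9523 3.1536 2.9914]
```

```bash

python3 -m pendant '[-0.018,-0.006,-0.011,3,1,0,255,0,0,0,3,1,0.5,255,0,0,0,2.4,0.9,0.5,255,0,0,0,0.5,0.2,0.5,255,0,0,0,0,0,0,255,0,0,0,0,0,0,255]'
python3 -c "
from h import *
s=info(); print(sh(s['tcp_pos']),rel(W(.5619,.0134,.19)))"
```

```text
t: 12.9
tcp_pos: [0.5485, 0.099, 0.2076]
eef_rot: [-2.047, -2.369, 0.008]
ft_force: [-0.2, -0.2, -0.4]
finger_gap: 0.23
t 12.9 tcp [0.5485 0.099  0.2076] xang 98.34 z [-0.0109  0.0028 -0.9999] F [-0.2 -0.2 -0.4] M [-0.04 -0.01 -0.01] gap 0.23
[0.5568 0.0239 0.2076] [-1.0577  0.5139  1.7514]
```

```bash

python3 -m pendant '[-0.011,-0.003,0.01,-1,0.45,0.8,255,0,0,0,0,0,0.4,255,0,0,0,0,0,0,255,0,0,0,0,0,0,255]'
python3 -c "
from h import *
s=info(); print(sh(s['tcp_pos']),rel(W(.5619,.0134,.18)))"
```

```text
t: 13.23
tcp_pos: [0.5522, 0.086, 0.1941]
eef_rot: [-2.069, -2.361, 0.003]
ft_force: [0.0, 0.3, -0.4]
finger_gap: 0.235
t 13.23 tcp [0.5522 0.086  0.1941] xang 97.54 z [-0.0035  0.0002 -1.    ] F [ 0.   0.3 -0.4] M [-0.02  0.03  0.  ] gap 0.235
[0.5588 0.0104 0.1941] [0.2963 0.3156 1.4095]
```

```bash

python3 -m pendant '[-0.003,0,-0.004,0.3,0.3,0.7,255,0,0,0,0,0,0.4,255,0,0,0,0,0,0,255]'
python3 -c "
from h import *
s=info(); print(sh(s['tcp_pos']),rel(W(.5619,.0134,.17)));d=ctrl.get_image('wrist'); cv2.imwrite('pics/w12.png',d['pixels'])
c=d['pixels'][180:370,230:420].astype(float)*1.8
cv2.imwrite('pics/w12c.png',cv2.resize(c.clip(0,255).astype(np.uint8),None,fx=3,fy=3,interpolation=cv2.INTER_CUBIC))"
```

```text
t: 13.48
tcp_pos: [0.5551, 0.0884, 0.1831]
eef_rot: [-2.068, -2.365, -0.002]
ft_force: [-0.1, 0.4, -1.2]
finger_gap: 0.234
t 13.48 tcp [0.5551 0.0884 0.1831] xang 97.66 z [ 0.0004  0.0011 -1.    ] F [-0.1  0.4 -1.2] M [-0.    0.03  0.01] gap 0.234
[0.562  0.0125 0.1831] [ 0.0917 -0.0064  1.3093]
```

View pics/w12c.png

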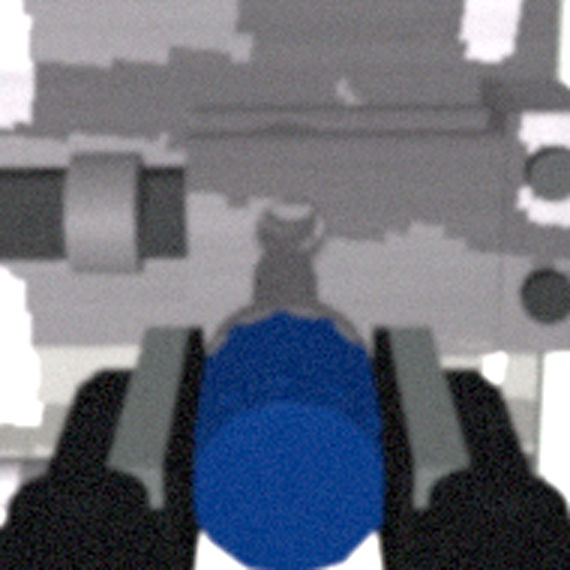

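```bash

python3 -m pendant '[0,0,0,0.09,0,0.4,255,0,0,0,0,0,0.4,255,0,0,0,0,0,0.3,255,0,0,0,0,0,0,255]'
python3 -c "
from h import *
s=info(); print(sh(s['tcp_pos']),rel(W(.5619,.0134,.16)));d=ctrl.get_image('wrist')
c=d['pixels'][180:370,230:420].astype(float)*1.8
cv2.imwrite('pics/w13c.png',cv2.resize(c.clip(0,255).astype(np.uint8),None,fx=3,fy=3,interpolation=cv2.INTER_CUBIC))"
```

```text
t: 13.87
tcp_pos: [0.5552, 0.0899, 0.1716]
eef_rot: [-2.067, -2.366, -0.003]
ft_force: [0.0, 0.3, -0.7]
finger_gap: 0.232
t 13.87 tcp [0.5552 0.0899 0.1716] xang 97.7 z [ 0.0011  0.0013 -1.    ] F [ 0.   0.3 -0.7] M [ 0.02 -0.02  0.05] gap 0.232
[0.5623 0.0139 0.1716] [-0.053  -0.0411  1.1623]
```

View pics/w13c.png

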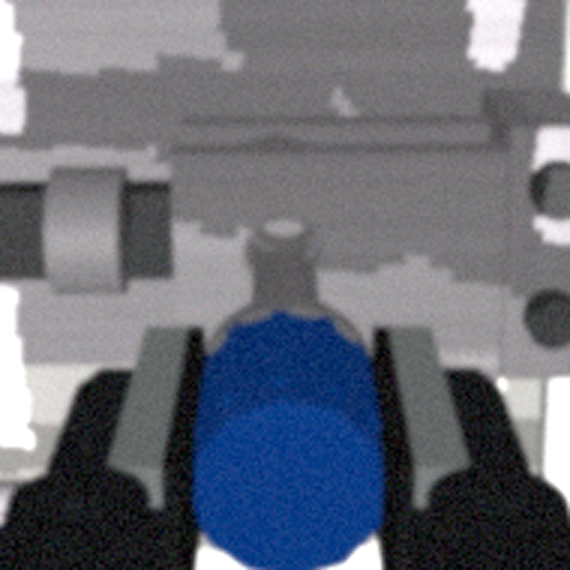

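```bash

python3 -m pendant '[0,0,0,-0.03,-0.03,0.3,255,0,0,0,0,0,0.3,255]'
python3 -m pendant '[0,0,0,0,0,0.2,255]'
python3 -m pendant '[0,0,0,0,0,0.2,255]'
python3 -c "
from h import *
s=info(); print(sh(s['tcp_pos']))"
```

```text
t: 14.08
tcp_pos: [0.5555, 0.0897, 0.1661]
eef_rot: [2.067, 2.365, 0.004]
ft_force: [-0.3, 0.4, -1.0]
finger_gap: 0.231
t: 14.17
tcp_pos: [0.5555, 0.0897, 0.1638]
eef_rot: [2.066, 2.365, 0.004]
ft_force: [0.2, -0.0, -0.8]
finger_gap: 0.234
t: 14.25
tcp_pos: [0.5555, 0.0897, 0.1616]
eef_rot: [2.066, 2.365, 0.004]
ft_force: [-0.7, 0.5, -0.2]
finger_gap: 0.23
t 14.25 tcp [0.5555 0.0897 0.1616] xang 97.71 z [ 0.0023  0.0015 -1.    ] F [-0.7  0.5 -0.2] M [-0.03 -0.02 -0.  ] gap 0.23
[0.5625 0.0137 0.1616]
```

```bash

for i in 1 2 3; do python3 -m pendant '[0,0,0,0,0,0.15,255]' | sed -n '2p;4p'; done
python3 -c "
from h import *
s=info(); print(sh(s['tcp_pos']))"
```

```text
tcp_pos: [0.5554, 0.0897, 0.1598]
ft_force: [-0.3, -1.1, -0.3]
tcp_pos: [0.5554, 0.0897, 0.1581]
ft_force: [-0.1, 0.1, -0.9]
tcp_pos: [0.5553, 0.0897, 0.1564]
ft_force: [0.2, 0.0, -0.9]
t 14.5 tcp [0.5553 0.0897 0.1564] xang 97.71 z [ 0.002   0.0014 -1.    ] F [ 0.2  0.  -0.9] M [-0.01 -0.05 -0.01] gap 0.231
[0.5624 0.0137 0.1564]
```

```bash

for i in 1 2 3; do python3 -m pendant '[0,0,0,0,0,0.1,255]' | sed -n '2p;4p'; done
python3 -c "
from h import *
s=info(); print(sh(s['tcp_pos']))"
```

```text
tcp_pos: [0.5553, 0.0897, 0.1551]
ft_force: [-1.0, -0.2, -1.0]
tcp_pos: [0.5553, 0.0896, 0.1541]
ft_force: [1.2, -1.0, 0.1]
tcp_pos: [0.5554, 0.0894, 0.1531]
ft_force: [-0.5, 0.1, 1.0]
t 14.75 tcp [0.5554 0.0894 0.1531] xang 97.7 z [ 0.0021  0.0009 -1.    ] F [-0.5  0.1  1. ] M [-0.27  0.09  0.02] gap 0.234
[0.5624 0.0134 0.1531]
```

```bash

for i in 1 2 3; do python3 -m pendant '[0,0,0,-0.04,0,0.05,255]' | sed -n '2p;4p'; done
python3 -c "
from h import *
s=info(); print(sh(s['tcp_pos']))"
```

```text
tcp_pos: [0.5554, 0.089, 0.1525]
ft_force: [-0.0, 0.4, -0.8]
tcp_pos: [0.5554, 0.0888, 0.1519]
ft_force: [-0.6, 1.7, 0.4]
tcp_pos: [0.5554, 0.0887, 0.1515]
ft_force: [-0.8, 1.2, -0.4]
t 15.0 tcp [0.5554 0.0887 0.1515] xang 97.72 z [ 0.0018  0.0023 -1.    ] F [-0.8  1.2 -0.4] M [ 0.29  0.14 -0.01] gap 0.232
[0.5623 0.0127 0.1515]
```

```bash

for i in 1 2 3 4; do python3 -m pendant '[0,0,0,-0.06,0,0.05,255]' | sed -n '2p;4p'; done
python3 -c "
from h import *
s=info(); print(sh(s['tcp_pos']))"
```

```text
tcp_pos: [0.5554, 0.0886, 0.151]
ft_force: [-1.9, 1.7, -0.3]
tcp_pos: [0.5555, 0.0885, 0.1506]
ft_force: [-1.2, 2.5, 0.9]
tcp_pos: [0.5555, 0.0884, 0.1502]
ft_force: [-0.6, 2.8, 0.8]
tcp_pos: [0.5556, 0.0881, 0.1498]
ft_force: [-0.6, 2.5, 1.2]
t 15.33 tcp [0.5556 0.0881 0.1498] xang 97.78 z [ 0.0016  0.0065 -1.    ] F [-0.6  2.5  1.2] M [0.56 0.24 0.02] gap 0.231
[0.5624 0.0121 0.1498]
```

```bash

for i in 1 2 3 4; do python3 -m pendant '[0,-0.002,0,0,0,0.1,255]' | sed -n '2p;4p'; done
python3 -c "
from h import *
s=info(); print(sh(s['tcp_pos']))"
```

```text
tcp_pos: [0.5556, 0.0881, 0.1488]
ft_force: [-1.0, 2.7, -0.2]
tcp_pos: [0.5556, 0.0881, 0.1477]
ft_force: [-0.1, 2.4, 0.2]
tcp_pos: [0.5556, 0.0882, 0.1466]
ft_force: [-1.1, 2.1, 0.1]
tcp_pos: [0.5556, 0.0882, 0.1455]
ft_force: [-1.6, 2.3, -0.2]
t 15.67 tcp [0.5556 0.0882 0.1455] xang 97.77 z [ 0.0028 -0.0014 -1.    ] F [-1.6  2.3 -0.2] M [ 0.53  0.16 -0.02] gap 0.229
[0.5624 0.0122 0.1455]
```

```bash

for i in 1 2 3 4 5; do python3 -m pendant '[0,0,0,0,0,0.15,255]' | sed -n '2p;4p'; done
python3 -c "
from h import *
s=info(); print(sh(s['tcp_pos']))"
```

```text
tcp_pos: [0.5556, 0.0883, 0.1439]
ft_force: [-0.9, 2.0, 0.1]
tcp_pos: [0.5556, 0.0883, 0.1422]
ft_force: [-0.7, 3.0, 0.6]
tcp_pos: [0.5556, 0.0883, 0.1405]
ft_force: [-0.9, 0.9, 0.3]
tcp_pos: [0.5556, 0.0883, 0.1388]
ft_force: [-1.1, 3.4, 0.8]
tcp_pos: [0.5556, 0.0884, 0.1371]
ft_force: [-1.4, 1.8, 0.7]
t 16.08 tcp [0.5556 0.0884 0.1371] xang 97.79 z [ 0.0028 -0.0018 -1.    ] F [-1.4  1.8  0.7] M [0.55 0.27 0.  ] gap 0.231
[0.5624 0.0123 0.1371]
```

```bash

for i in 1 2 3 4 ; do python3 -m pendant '[0,0,0,0,0,0.15,255]' | sed -n '2p;4p'; done
for i in 1 2 ; do python3 -m pendant '[0,0,0,0,0,0.1,255]' | sed -n '2p;4p'; done
python3 -c "
from h import *
s=info(); print(sh(s['tcp_pos']));d=ctrl.get_image('wrist')
cv2.imwrite('pics/w14.png',d['pixels'])"
```

```text
tcp_pos: [0.5555, 0.0883, 0.1354]
ft_force: [-1.3, 2.4, 0.7]
tcp_pos: [0.5556, 0.0883, 0.1337]
ft_force: [-1.4, 1.5, -0.5]
tcp_pos: [0.5555, 0.0883, 0.132]
ft_force: [-0.4, 1.9, 0.2]
tcp_pos: [0.5555, 0.0883, 0.1304]
ft_force: [-0.8, 2.4, 0.5]
tcp_pos: [0.5555, 0.0883, 0.1291]
ft_force: [-1.6, 2.1, 1.0]
tcp_pos: [0.5555, 0.0883, 0.1279]
ft_force: [-0.8, 1.9, 0.3]
t 16.58 tcp [0.5555 0.0883 0.1279] xang 97.78 z [ 0.0025 -0.0018 -1.    ] F [-0.8  1.9  0.3] M [0.56 0.22 0.03] gap 0.235
[0.5623 0.0123 0.1279]
```

View pics/w14.png

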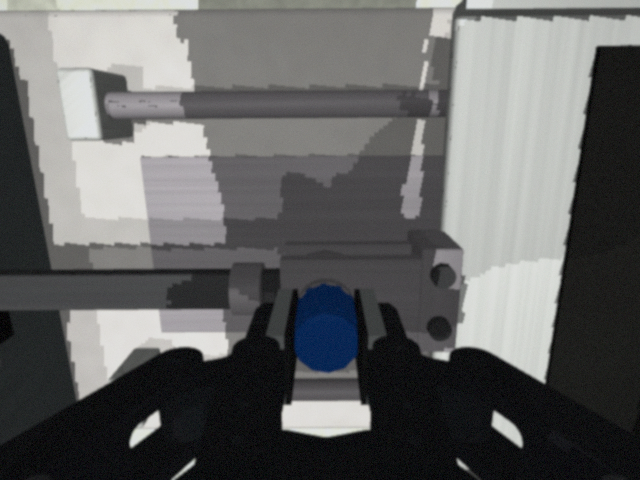

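Nearly seated, with about 2 N of side force. A few 1 mm steps follow, until the collar touches.

```bash

for i in 1 2 3 4 5; do python3 -m pendant '[0,0,0,0,0,0.07,255]' | sed -n '2p;4p'; done
python3 -c "
from h import *
s=info(); print(sh(s['tcp_pos']))"
```

```text
tcp_pos: [0.5555, 0.0883, 0.1271]
ft_force: [-1.6, 1.4, 1.1]
tcp_pos: [0.5555, 0.0883, 0.1263]
ft_force: [-0.8, 2.6, 1.8]
tcp_pos: [0.5556, 0.0883, 0.1256]
ft_force: [-0.8, 1.9, 1.2]
tcp_pos: [0.5555, 0.0883, 0.1248]
ft_force: [-1.3, 2.6, 0.3]
tcp_pos: [0.5557, 0.0883, 0.1244]
ft_force: [-3.9, 2.1, 8.3]
t 17.05 tcp [0.5557 0.0883 0.1244] xang 97.79 z [ 0.0029 -0.0018 -1.    ] F [-3.9  2.1  8.3] M [0.42 0.82 0.07] gap 0.235
[0.5625 0.0122 0.1244]
```

```bash

python3 -m pendant '[0,0,0,0.03,0,0,255,0,0,0,0,0,0,255]'
python3 -m pendant '[0,0,0,0,0,0,120,0,0,0,0,0,0,120,0,0,0,0,0,0,120,0,0,0,0,0,0,120]'
python3 -c "
from h import *
s=info(); print(sh(s['tcp_pos']));d=ctrl.get_image('wrist')
cv2.imwrite('pics/w15.png',d['pixels'])"
```

```text
t: 17.22
tcp_pos: [0.5556, 0.0883, 0.1245]
eef_rot: [2.063, 2.364, 0.0]
ft_force: [-0.6, 3.6, 0.4]
finger_gap: 0.237
t: 17.55
tcp_pos: [0.5564, 0.0867, 0.1244]
eef_rot: [2.062, 2.361, -0.003]
ft_force: [0.6, 0.2, 0.2]
finger_gap: 0.528
t 17.55 tcp [0.5564 0.0867 0.1244] xang 97.73 z [ 0.0045 -0.006  -1.    ] F [0.6 0.2 0.2] M [ 0.03  0.04 -0.02] gap 0.528
[0.563  0.0105 0.1244]
```

View pics/w15.png

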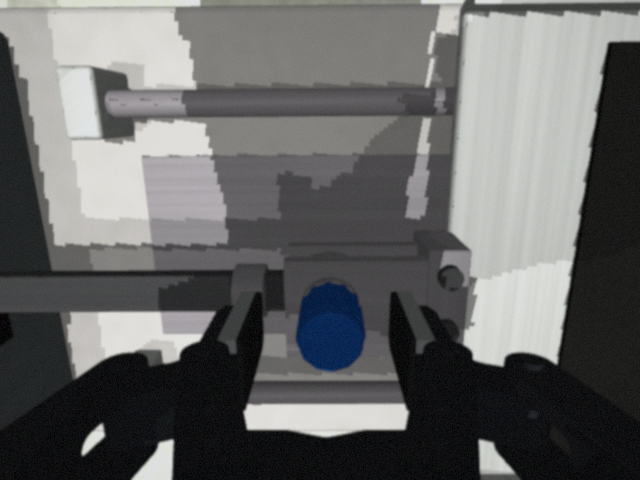

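Fingers are open and clear of the pin. I lift straight up slowly and check.

```bash

python3 -m pendant '[0,0,0,0,0,-0.5,120,0,0,0,0,0,-1,120,0,0,0,0,0,-1.5,120,0,0,0,0,0,-2.5,120,0,0,0,0,0,-2.5,120,0,0,0,0,0,-2.5,120,0,0,0,0,0,-1,120,0,0,0,0,0,0,120]'
python3 -c "
from h import *
s=info(); d=ctrl.get_image('wrist')
cv2.imwrite('pics/w16.png',d['pixels']); a=ctrl.get_image('scene'); b=ctrl.get_image('side'); crop(a,'pics/sc2.png',215,180,475,340,3);crop(b,'pics/sd3.png',220,150,440,420,2.2)
p=d['pixels'].astype(int); m=(p[...,0]-p[...,2]>30);m[:, :250]=0;m[:,390:]=0
k,l,s_,c=cv2.connectedComponentsWithStats(m.astype(np.uint8)); i=1+np.argmax(s_[1:,4]); x,y,w,h,A=s_[i]; print(s_[i],c[i])
for z in (.146,.15): q=onplane(d,x+w/2,y+h-w/2,z); print(sh(q),'diam',w*np.linalg.norm(q-np.array(d['origin']))*0.985/427.7)
"
```

```text
t: 18.27
tcp_pos: [0.5548, 0.0867, 0.2486]
eef_rot: [2.062, 2.36, -0.005]
ft_force: [0.3, -0.5, -0.7]
finger_gap: 0.528
t 18.27 tcp [0.5548 0.0867 0.2486] xang 97.7 z [ 0.0037 -0.0074 -1.    ] F [ 0.3 -0.5 -0.7] M [-0.04 -0.02 -0.  ] gap 0.528
[ 311  213   37   43 1219] [329.3084 234.8852]
[0.5616 0.0146 0.146 ] diam 0.02170398627111626
[0.5604 0.0146 0.15  ] diam 0.021350047544321085
```

View pics/w16.png

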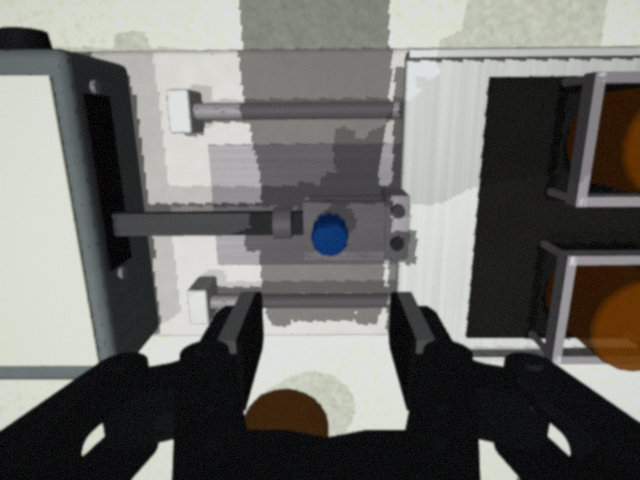

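View pics/sc2.png

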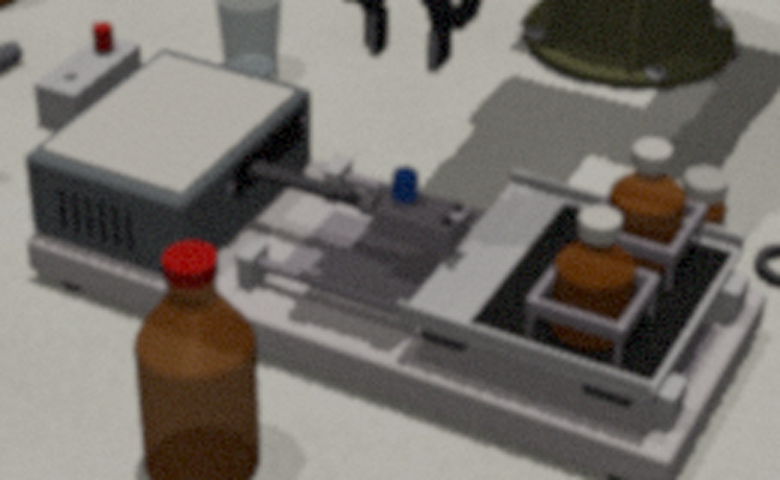

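View pics/sd3.png

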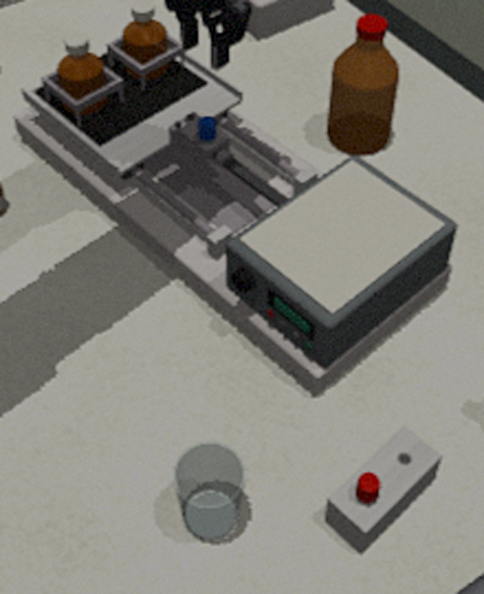

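```bash
python3 - <<'E'
from h import *
a=ctrl.get_image("scene");b=ctrl.get_image("side");o=[]
for d,(x0,y0,x1,y1) in ((a,(330,225,370,260)),(b,(290,190,340,230))):
    p=d["pixels"].astype(int); m=((p[...,0]-p[...,2]>50)).astype(np.uint8); k=np.zeros_like(m);k[y0:y1,x0:x1]=m[y0:y1,x0:x1]
    n,l,s,c=cv2.connectedComponentsWithStats(k); i=1+np.argmax(s[1:,4]); print(s[i],c[i]); o.append((d,*c[i]))
q,e=tri(*o); print(q,sh(q),e)
w=ctrl.get_image("wrist"); crop(w,'pics/w17c.png',100,180,420,280,2.4)
p1,p2=sh(onplane(w,125,224,.107)),sh(onplane(w,265,221.5,.107)); print(p1,p2)
E
```

```text
[347 237   6  10  49] [349.3469 241.3469]
[311 203   7  10  41] [313.6341 206.6829]
[0.5574 0.0897 0.1348] [0.5644 0.0134 0.1348] [np.float64(7.224523861350119e-06), np.float64(7.224523861373309e-06)]
[ 0.5585 -0.1233  0.107 ] [ 0.5567 -0.0287  0.107 ]
```

View pics/w17c.png

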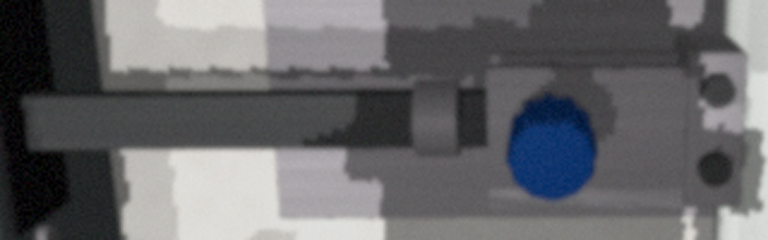

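```bash
python3 -c "
from h import *
print(ctrl.hand_in()); info()"
```

```text
the job is handed in; nothing more can be done
None
the job is handed in; nothing more can be done
```

I swung the connecting rod home against the yoke's side plate. I then passed the blue pin down through both ears and the rod's eye until its collar sat on the upper ear, let go, and lifted clear. The job was handed in at about 18 s of the 72 s allowed.

- **Rod:** it stopped at its expected home position with about 9 N of push. The last wrist picture shows it lying along the stroke, to within about 1°.
- **Finding the eye:** I eased the tray about 1 mm towards the housing with the pin, at 2–3 N, until it dropped through freely.
- **Pin:** the collar met the ear at about 8 N, at the expected height (TCP z 0.124 m against a calculated 0.125 m). The centre of the blue grip now measures 0.135 m above the bench, against about 0.133 m expected.
- **Other items:** the red pin is still in its block, and the other things looked unmoved in the views I checked.

No check failed. Two readings disagreed slightly: the wrist camera's calibration was about 2 mm off sideways, so I aligned the pin against the hole in the same pictures. The arm also drifted by a few millimetres on fast descents, which I corrected before each contact.

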